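# Index the decorating wheel and lock it with its pin

### The arm

A 6-joint arm with a two-finger parallel gripper is mounted at the origin on the work surface. World frame = base frame: x ahead of the robot, y to its left, z up, the work surface at z = 0. Lengths are in mm, angles in rad, forces in N, time in s.
With the tool pointing down it reaches from about 150 to 775 mm from the base axis. Payload 6.1 kg.
Tool frame: the origin (TCP) lies at the very end of the fingers, on their centre line; the grasp point (between the pads) lies 19 mm behind it (tcp_to_grasp is the distance from the TCP to the grasp point, in mm); z points along the fingers, y is the line along which they close (so a half turn about z gives the same grasp; the last joint's range is limited). The gripper opens to 85 mm and grips with 20 to 120 N. Pads are 22 mm wide; open, the fingers measure 114 mm over their backs; the gripper's body (76 mm by 85 mm) begins 54 mm behind the grasp point. The pads swing forward as they close: fully open they stand 13 mm farther back than shut.
Start: joints at [1.343, 0.126, -0.04, 1.405, 0, 1.571], TCP at [118.558, 511.422, 231.295] pointing down, gripper open.
Joint ranges: [-2.72, 2.72], [-0.95, 1.95], [-1.27, 1.35], [-1.78, 2.02], [-1.46, 1.47], [-3.14, 3.14]. Speed limits (rad/s): [2.39, 2.39, 3.01, 3.14, 3.14, 3.14].

### API

Orientations are given as a unit quaternion [x, y, z, w].
In Python, from workcell import read_state, grab_frame, close_job, tcp_to_grasp gives the robot as it stands. The module is installed in compiled form; this text tells all that it offers.
- The arm moves only by the tool play_rows, never from a script. Its argument "series" is a list of rows, each a list of 5 numbers: the shift along the tool's x, y, z in mm, then the turn about the tool's z in rad, then the finger opening in mm, from 0 to 85.4. In form: [[dx, dy, dz, yaw, fingers], ...]. A call has exactly 5 rows; each row is the pose to reach, as a shift and turn from the pose commanded when the call began, along the tool's axes at that moment; what a row does not reach only later rows make up. A row lasts 1/12 s, in which the tool goes at most 41.7 mm and 7.16 degrees, less where a joint would pass 70% of its speed; a pose out of reach is approached as far as the arm can. A call with a gripper value outside its range is refused whole. The fingers move at their own pace and stop on an object; "grip_force" is the grip in N (left out, the last holds). Time passes only in rows, so rows that repeat a pose let the fingers close, or fill a call up. It gives the time, the measured TCP pose, the force, the opening and the grip force at its end, in the units of the state.
- read_state(): the state, without advancing time (a new reading comes with each control period).
- grab_frame(name): name is "side" or "top"; returns a dict with "img" (480x640x3 uint8, red, green, blue), "vfov" (degrees; the focal length in pixels is half the picture's height over the tangent of half this angle, whatever the lens; pixels are square), "cx", "cy" (the principal point, pixels), "k1" (the pictures are not rectified: a ray, as slopes to the right and down, at radius r is drawn at 1 + k1 r^2 times it, then the intrinsics apply), "R" (3x3) and "t" (3): a world point X has camera coordinates R X + t. Camera axes: x right, y down, z forward; pixel columns grow to the right and rows downward; lengths in mm; the calibration is good to about 2 mm. A picture is of the moment at which its call begins. There is no depth.
- close_job(): hands the job in; it is judged then, once.
The state is a dict: "clock": time; "q": joint angles; "qd": joint speeds; "joint_torque": joint torques, N m; "ee_pos": TCP position; "ee_rot": TCP orientation; "wrist_force": force on the tool from outside, world axes, zero at the start; "torque": the same for the moment, N m; "finger_gap": opening from 0.0 (shut) to 1.0 (fully open); "grasp_force": force on a finger pad.
Only numpy, scipy, OpenCV 4.12 (cv2) and the standard library are available. Lean on these libraries where they do the work, as an engineer would, in place of code of your own. Each camera call takes 0.05 s, during which the arm holds its last target. There are 200 camera calls.

### The job

Turn the metal decorating wheel by its rim, pressing only gently, until the engraved mark on the rim faces the fixed pointer and leave it standing still there; then take the steel locking pin from its wooden rest and push it gently through the wheel into the stand's lock hole until it is fully home, and let go. Do not touch the freshly painted pot on the wheel, and leave the other things on the table where they are.

Things in the scene. Friction and masses are not known exactly. Their poses are not given: they have to be found in the camera images.
- wheel_axis (a point): Centre of the top face of the wheel (disc of 120 mm radius, 12 mm thick), on its upright axis, 62 mm above the table; fixed to the stand, does not turn. x axis level towards the fixed pointer, z up. Inside 89 mm radius the disc is flat, with three 12 mm through holes 78 mm from the axis. The grey rim, 89 to 120 mm, is buckled: its top waves 4.5 mm up and down round the wheel; feel for it.
- wheel (a joint): Angle of the wheel, rad, counter-clockwise from above; 0 (or a whole turn) with the mark at the pointer. No stops; a brake of 0.3 N m holds it where it is left (about 3 N along the rim turns it). Shut fingertips pressed on the rim with 8 to 16 N, kept so by feel, and moved along an arc drag it round, with some slip; over 30 N between fingers and wheel is too much.
- mark (a point): Outer end of the engraved mark, at the edge of the rim's top, 120 mm from the axis. The mark is a dark straight line 4 mm wide and 26 mm long that runs radially inward from there; it does not alter the surface.
- wheel_hole (a point): Mouth of the wheel hole opposite the mark (180 degrees from it), in the wheel's top face, 78 mm from the axis, with a 1.5 mm chamfer; it turns with the wheel and lies over the lock hole when the mark faces the pointer. Two more holes like it lie at 60 and 300 degrees from the mark.
- pointer_tip (a point): Tip of the fixed pointer, a small dark steel finger on a post of the stand; 123 mm from the wheel's axis, 67 mm above the table. Pointer and post lie between 123 and 150 mm from the axis and reach 70 mm above the table.
- lock_hole (a point): Centre of the mouth of the lock hole in the stand, under the wheel, opposite the pointer, 78 mm from the axis, 46 mm above the table; the wheel's underside is 4 mm, its top 16 mm above it. A blind upright hole 12 mm in diameter, 20 mm deep, with a 1.5 mm chamfer.
- pin_knob (a point): Centre of the locking pin's round knob (22 mm diameter, 24 mm tall, upright), where it is grasped, 64 mm above the pin's foot. Steel, 90 g, 76 mm in all. It stands upright in the rest at the start. Fully home in the lock hole the knob's centre is 90 mm above the table. Pressing the pin on stand or wheel with more than 25 N is too much.
- pin_foot (a point): Centre of the underside of the pin's shank, which is 10 mm in diameter and 52 mm long with a 2 mm chamfer at the foot. Fully home it is 26 mm above the table.
- rest: Wooden block 60 x 60 x 40 mm, fixed on the table, with a hole 13 mm in diameter, 25 mm deep in the middle of its top, in which the pin stands at the start. Origin at the centre of its underside. It stands to the left or to the right of the wheel.
- pot: The painted terracotta pot on the wheel: radius 40 mm, 55 mm tall, top 117 mm above the table, origin at the centre of its underside. Not to be touched.
- pot_a: Bystander: loose empty terracotta pot, radius 40 mm, 55 mm tall, on the other side of the wheel from the rest. Origin at the centre of its underside.
- pot_b: Bystander: loose empty terracotta pot beyond the wheel, radius 38 mm, 55 mm tall. Origin at the centre of its underside.
- pot_c: Bystander: loose empty terracotta pot beyond the wheel, radius 42 mm, 60 mm tall. Origin at the centre of its underside.
- squeeze: Bystander: white plastic bottle, radius 30 mm, 150 mm tall. Origin at the centre of its underside.
- brush1: Bystander: paint brush lying on the table, 190 mm long.
- shaper: Bystander: wooden-handled spatula lying on the table, 200 mm long.

How it is judged:
By the outcome, as a careful person would: the job done as asked, in the order asked, and still so for the second after the job is handed in, with the robot touching nothing.
It also fails if it takes over 72 s, if anything falls off the work surface, if the arm or the gripper's body presses on something with over 40 N, if the wrist force passes 120 N, or if a joint passes its speed limit or range.

## Working session

There is one attempt and no reset: what is moved stays moved. The work goes in short steps, Python scripts to look and compute and a tool call to move; the robot and the scene stay as the last step left them, time stands still between calls to the robot, and variables do not carry over. Pictures are saved under pics/ and viewed, at most 10 in all, crops included, and the job is handed in when it is done.

Besides the shell and the picture viewer there is one more tool, called after ">>>" as name(argument=value, ...), one argument or row to a line, values as JSON. play_rows: Moves the arm, as the interface text tells. Its arguments: {"type":"object","properties":{"series":{"type":"array"},"grip_force":{"type":"number"}},"required":["series"]}

```bash
mkdir -p pics; cat > h.py <<'E'
import numpy as np, cv2
from workcell import read_state, grab_frame, close_job, tcp_to_grasp
def K(f):
    fl=240/np.tan(np.radians(f["vfov"])/2); return np.array([[fl,0,f["cx"]],[0,fl,f["cy"]],[0,0,1.]])
def D(f): return np.array([f["k1"],0,0,0,0.])
def proj(f,X):
    X=np.atleast_2d(np.array(X,float)); return cv2.projectPoints(X,cv2.Rodrigues(np.array(f["R"]))[0],np.array(f["t"],float),K(f),D(f))[0][:,0]
def ray(f,uv,z):
    n=cv2.undistortPointsIter(np.array(uv,float).reshape(-1,1,2),K(f),D(f),None,None,(3,100,1e-10))[:,0]
    R=np.array(f["R"]);C=-R.T@np.array(f["t"]); d=np.c_[n,np.ones(len(n))]@R
    return C+d*((z-C[2])/d[:,2])[:,None]
def save(f,n): cv2.imwrite("pics/"+n+".png",f["img"][:,:,::-1])
E
python3 - <<'E'
from h import *
for n in("top","side"):
    f=grab_frame(n); save(f,n+"0"); np.savez(n+"0.npz",**f); print(n,f["vfov"],f["k1"],-np.array(f["R"]).T@f["t"])
s=read_state();print({k:np.round(v,3) for k,v in s.items()},tcp_to_grasp)
E
```

```text
top 49.14659043070042 0.04696725466501842 [ 394.75848295  -18.8341379  1222.62955716]
side 50.91880716291884 -0.044337856084307785 [  49.40928327 -971.71683913  775.6195297 ]
{'clock': np.float64(0.1), 'q': array([ 1.343,  0.126, -0.041,  1.405, -0.   ,  1.571]), 'qd': array([ 0.001, -0.003,  0.004,  0.   , -0.   , -0.   ]), 'joint_torque': array([-1.0000e-03, -4.3690e+01,  3.5361e+01,  1.4000e-02, -0.0000e+00,
       -0.0000e+00]), 'ee_pos': array([118.492, 511.069, 230.588]), 'ee_rot': array([ 0.114,  0.994, -0.001, -0.   ]), 'wrist_force': array([-0.872,  0.723, -0.291]), 'torque': array([ 0.026,  0.015, -0.015]), 'grasp_force': np.float64(0.0), 'finger_gap': np.float64(0.995)} 18.700000000000003
```

View pics/top0.png

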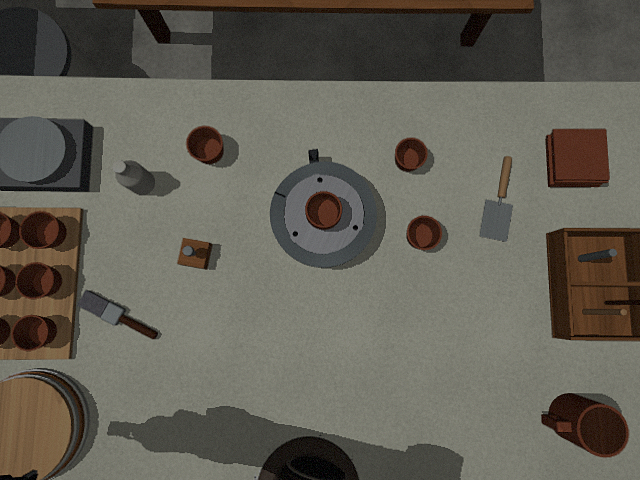

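View pics/side0.png

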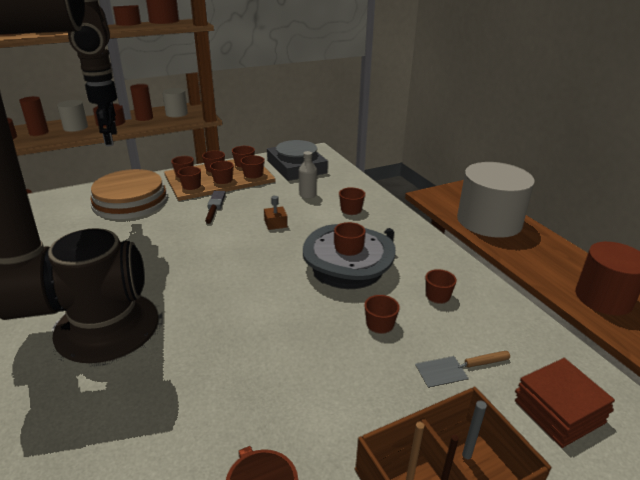

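The top view shows the wheel centred near (325,213), with its holes at (320,180), (295,234) and (355,228). The mark is near (278,193), the pointer at (313,153), the rest at (195,253) and the pin knob at (188,250). The side view agrees.

```bash
cat >> h.py <<'E'
def blob(g,u,v,r=6):
    p=g[v-r:v+r+1,u-r:u+r+1].astype(float); w=np.clip(np.median(p)-25-p,0,None); yy,xx=np.mgrid[v-r:v+r+1,u-r:u+r+1]
    return [(w*xx).sum()/w.sum(),(w*yy).sum()/w.sum()]
E
python3 - <<'E'
from h import *
f=dict(np.load("top0.npz")); g=cv2.cvtColor(f["img"],cv2.COLOR_RGB2GRAY)
uv=[blob(g,*p) for p in((320,180),(295,234),(355,228))]; H=ray(f,uv,62); c=H.mean(0)
print(np.round(uv,1),H.round(1),"c",c.round(1),np.linalg.norm(H-c,axis=1))
a=np.degrees(np.arctan2(*(H-c)[:,1::-1].T)); print("hole ang",a, "mark",a-[-60,60,180])
m=ray(f,[(275,192),(285,197)],62)-c; print("mark",np.degrees(np.arctan2(m[:,1],m[:,0])),np.linalg.norm(m,axis=1))
p=ray(f,[(313,161),(313,151)],68)-c; print("ptr",np.degrees(np.arctan2(p[:,1],p[:,0])),np.linalg.norm(p,axis=1))
print("knob top",ray(f,[(188,251)],91), "rest",ray(f,[(195.5,254)],40))
I=f["img"][:,:,::-1]
A=cv2.resize(I[140:290,260:395],None,fx=4,fy=4,interpolation=cv2.INTER_CUBIC);B=cv2.resize(I[230:275,170:220],None,fx=5,fy=5,interpolation=cv2.INTER_CUBIC)
o=np.zeros((600,800,3),np.uint8);o[:600,:540]=A;o[:225,545:795]=B;cv2.imwrite("pics/crop0.png",o)
E
```

```text
[[319.5 179.3]
 [294.3 233.8]
 [355.5 227.7]] [[681.7 -17.   62. ]
 [556.4  38.1  62. ]
 [571.5 -98.4  62. ]] c [603.2 -25.8  62. ] [78.99803802 79.17321039 79.28189817]
hole ang [   6.37490614  126.21076549 -113.59762101] mark [  66.37490614   66.21076549 -293.59762101]
mark [66.17762927 66.87582905] [118.9965246   93.65716496]
ptr [11.29246188  9.56988935] [121.73920552 144.73585962]
knob top [[513.0755909  264.78664411  91.        ]] rest [[511.74691967 260.52681468  40.        ]]
```

View pics/crop0.png

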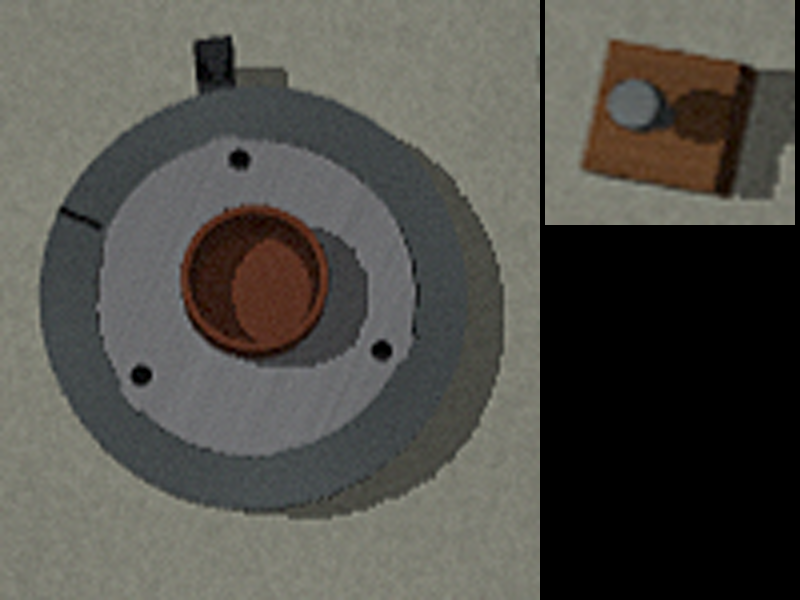

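The crop gives the mark at about 66.3° and the pointer at about 10°. It also confirms the knob at top-image pixel (188,250.8). Next I'll refine the pointer and knob using the side view.

```bash
python3 - <<'E'
from h import *
c=np.array([603.2,-25.8,0])
def P(r,a,z): a=np.radians(a); return c+[r*np.cos(a),r*np.sin(a),z]
o=np.zeros((600,800,3),np.uint8)
def put(n,x0,y0,w,h,s,ox,oy,pts):
    f=dict(np.load(n+"0.npz")); I=cv2.resize(f["img"][y0:y0+h,x0:x0+w,::-1],None,fx=s,fy=s,interpolation=cv2.INTER_CUBIC)
    I=np.clip(I.astype(float)*1.6,0,255).astype(np.uint8)
    for X,col in pts:
        u=((proj(f,X)[0]-[x0,y0]+.5)*s).astype(int); cv2.circle(I,tuple(map(int,u)),2,col,-1)
    o[oy:oy+h*s,ox:ox+w*s]=I
pp=[(P(r,a,z),col) for a,col in((8,(0,255,0)),(10,(0,0,255)),(12,(255,255,0))) for r,z in((123,67),(150,70))]
rim=[(P(120,a,62),(255,0,255)) for a in range(0,360,15)]
hol=[(P(78,a,62),(0,255,255)) for a in(6.3,126.3,246.3)]
put("side",298,222,104,60,5,0,0,pp+rim+hol)
kn=[((513,264.5,z),(0,255,0)) for z in(91,67,40)]
put("side",260,188,34,45,6,530,0,kn)
put("top",295,142,40,28,13,0,310,pp+rim+hol)
put("top",175,235,40,35,6,530,310,kn)
cv2.imwrite("pics/crop1.png",o)
E
```

```text
Traceback (most recent call last):
ValueError: could not broadcast input array from shape (364,520,3) into shape (290,520,3)
```

```bash
python3 - <<'E'
from h import *
c=np.array([603.2,-25.8,0])
def P(r,a,z): a=np.radians(a); return c+[r*np.cos(a),r*np.sin(a),z]
o=np.zeros((600,800,3),np.uint8)
def put(n,x0,y0,w,h,s,ox,oy,pts):
    f=dict(np.load(n+"0.npz")); I=cv2.resize(f["img"][y0:y0+h,x0:x0+w,::-1],None,fx=s,fy=s,interpolation=cv2.INTER_CUBIC)
    I=np.clip(I.astype(float)*1.6,0,255).astype(np.uint8)
    for X,col in pts:
        u=((proj(f,X)[0]-[x0,y0]+.5)*s).astype(int); cv2.circle(I,tuple(map(int,u)),2,col,-1)
    o[oy:oy+h*s,ox:ox+w*s]=I
pp=[(P(r,a,z),col) for a,col in((8,(0,255,0)),(10,(0,0,255)),(12,(255,255,0))) for r,z in((123,67),(150,70))]
rim=[(P(120,a,62),(255,0,255)) for a in range(0,360,15)]
hol=[(P(78,a,62),(0,255,255)) for a in(6.3,126.3,246.3)]
put("side",298,222,104,60,5,0,0,pp+rim+hol)
kn=[((513,264.5,z),(0,255,0)) for z in(91,67,40)]
put("side",260,188,34,45,6,530,0,kn)
put("top",295,145,40,22,13,0,310,pp+rim+hol)
put("top",175,235,40,35,6,530,310,kn)
cv2.imwrite("pics/crop1.png",o)
E
```

```text
(no output)
```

View pics/crop1.png

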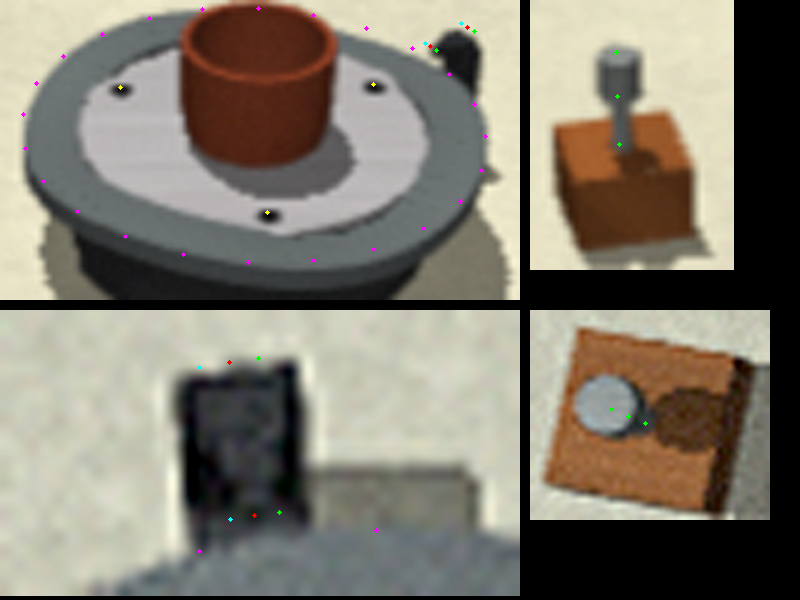

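The pointer shows at about 9–10° in both views, and the knob prediction fits to about 1 mm. I'll measure the pointer's centreline numerically.

```bash
python3 - <<'E'
from h import *
f=dict(np.load("top0.npz")); g=cv2.cvtColor(f["img"],cv2.COLOR_RGB2GRAY).astype(float); c=np.array([603.2,-25.8])
print(g[148:165,306:322].astype(int))
for v in range(151,161):
    r=g[v,300:320]; bg=np.median(g[v,296:306]); w=np.clip(bg-15-r,0,None)
    u=(w*np.arange(300,320)).sum()/w.sum(); X=ray(f,[(u,v)],69)[0,:2]-c
    print(v,u.round(2),np.linalg.norm(X).round(1),np.degrees(np.arctan2(X[1],X[0])).round(2))
E
```

```text
[[122 121 123 129 133 131 118 112 121 122 114 108 136 126 121 123]
 [122 125 120 109 115 119  83  58  63  72  31  25 142 127 123 126]
 [126 133  87  37  17  28  16  26  25  21  31  20 131 131 126 124]
 [133 139  67  12  32  34  35  37  36  38  32  11 101 136 129 124]
 [126 137  62  13  32  33  39  39  28  35  34   1  72 134 127 124]
 [125 131  78   5  30  37  40  38  35  30  39   5  67 134 130 125]
 [121 129 109  10  26  28  33  30  27  46  33   5  69 137 125 127]
 [123 133 104   0  23  20  44  34  41  31  15   0  71 141 132 130]
 [122 129 118   0   0  12  39  38  34  40  21   0  72 126 116 115]
 [123 128 140   0   9   2  31  33  35  39  22   3  41  71  66  67]
 [125 128 144   1   5  13   7  23  31  27   4   6  40  70  75  75]
 [124 127 140  11   7  15   3  30  40  33  13  11  36  82  76  70]
 [125 132 141  49  19  21  22  28  19  26  31  22  21  83  79  77]
 [129 132 146  70  30  41  37  36  29  41  42  41  37  79  72  77]
 [130 133 145  80  27  43  40  50  58  66  64  59  66  72  73  71]
 [132 125 130  92  46  67  58  82  74  78  76  78  75  71  70  70]
 [121  91  94  64  79  76  74  77  76  69  67  72  74  76  70  73]]
151 312.78 144.4 9.79
152 313.0 142.0 9.74
153 313.06 139.7 9.84
154 313.21 137.3 9.85
155 313.21 135.0 10.01
156 313.09 132.7 10.29
157 313.5 130.3 10.07
158 313.55 128.0 10.19
159 313.5 125.7 10.41
160 313.78 123.3 10.31
```

The pointer is at about 9.9°, so the wheel has to turn about −56°. The first move squares up the yaw, shuts the fingers and sets off towards the wheel.

>>> play_rows(
  series=[
    [-28.9,-27.2,0,-0.0456,0],
    [-57.8,-54.4,0,-0.0912,0],
    [-86.6,-81.5,0,-0.1368,0],
    [-115.5,-108.7,0,-0.1824,0],
    [-144.4,-135.9,0,-0.228,0],
  ],
  grip_force=20,
)

```text
clock: 0.52
ee_pos: [228.8, 344.7, 230.9]
ee_rot: [-0.002, 1.0, -0.0, -0.0]
wrist_force: [0.9, -0.2, -0.3]
finger_gap: 0.299
grasp_force: 0.0
```

>>> play_rows(
  series=[
    [-22,-33,0,0,0],
    [-44,-66,0,0,0],
    [-66,-99,0,0,0],
    [-88,-132,0,0,0],
    [-110,-165,0,0,0],
  ],
)

```text
clock: 0.93
ee_pos: [338.9, 179.6, 231.2]
ee_rot: [-0.0, 1.0, 0.0, 0.0]
wrist_force: [0.4, 1.7, -0.1]
finger_gap: 0.001
grasp_force: 0.0
```

>>> play_rows(
  series=[
    [-22,-33,0,0,0],
    [-44,-66,0,0,0],
    [-66,-99,0,0,0],
    [-88,-132,0,0,0],
    [-110,-165,0,0,0],
  ],
)

```text
clock: 1.35
ee_pos: [449.1, 14.4, 231.2]
ee_rot: [0.0, 1.0, 0.0, -0.0]
wrist_force: [1.4, 0.3, -0.6]
finger_gap: -0.001
grasp_force: 0.0
```

>>> play_rows(
  series=[
    [-12.4,-18.3,31,0,0],
    [-24.8,-36.6,62,0,0],
    [-37.2,-54.9,93,0,0],
    [-49.6,-73.2,124,0,0],
    [-62,-91.5,146,0,0],
  ],
)

```text
clock: 1.77
ee_pos: [509.6, -76.0, 82.2]
ee_rot: [0.0, 1.0, 0.0, -0.002]
wrist_force: [0.1, 0.5, 0.1]
finger_gap: 0.002
grasp_force: 0.0
```

>>> play_rows(
  series=[
    [0,0,4,0,0],
    [0,0,8,0,0],
    [0,0,12,0,0],
    [0,0,14,0,0],
    [0,0,15,0,0],
  ],
)

```text
clock: 2.18
ee_pos: [510.7, -74.4, 71.1]
ee_rot: [-0.001, 1.0, -0.0, 0.001]
wrist_force: [0.4, -0.0, 0.4]
finger_gap: -0.002
grasp_force: 0.0
```

>>> play_rows(
  series=[
    [0,0,1,0,0],
    [0,0,2,0,0],
    [0,0,3,0,0],
    [0,0,4,0,0],
    [0,0,4,0,0],
  ],
)

```text
clock: 2.6
ee_pos: [510.7, -74.9, 66.4]
ee_rot: [-0.0, 1.0, 0.0, 0.0]
wrist_force: [1.4, 0.2, 1.0]
finger_gap: -0.003
grasp_force: 0.2
```

>>> play_rows(
  series=[
    [0,0,0.5,0,0],
    [0,0,1,0,0],
    [0,0,1.5,0,0],
    [0,0,2,0,0],
    [0,0,2,0,0],
  ],
)

```text
clock: 3.02
ee_pos: [511.0, -75.2, 66.1]
ee_rot: [-0.0, 1.0, -0.0, 0.001]
wrist_force: [-5.4, 0.7, 12.4]
finger_gap: 0.004
grasp_force: 6.6
```

>>> play_rows(
  series=[
    [2.5,4.9,0,0,0],
    [4.7,9.9,0,0,0],
    [6.6,15.0,0,0,0],
    [8.2,20.3,0,0,0],
    [8.2,20.3,0,0,0],
  ],
)

```text
clock: 3.43
ee_pos: [503.5, -54.8, 66.0]
ee_rot: [-0.0, 1.0, -0.001, 0.002]
wrist_force: [-1.4, 0.4, 9.1]
finger_gap: 0.004
grasp_force: 4.7
```

>>> play_rows(
  series=[
    [1.4,5.3,0.3,0,0],
    [2.5,10.7,0.4,0,0],
    [3.3,16.1,0.5,0,0],
    [3.8,21.6,0.5,0,0],
    [4.0,27.1,0.5,0,0],
  ],
)

```text
clock: 3.85
ee_pos: [499.9, -28.6, 65.9]
ee_rot: [0.0, 1.0, -0.001, 0.002]
wrist_force: [-0.4, -3.3, 11.1]
finger_gap: -0.001
grasp_force: 5.5
```

```bash
cat >> h.py <<'E'
def wheel(f,a0=None):
    "wheel angle of mark (deg): fit 3 hole angles by darkness of projected holes, centre known"
    c=np.array([603.2,-25.8,62]); g=cv2.GaussianBlur(cv2.cvtColor(f["img"],cv2.COLOR_RGB2GRAY).astype(np.float32),(0,0),1.0)
    A=np.arange(-180,180,.25); S=[]
    for h in(60,180,300):
        t=np.radians(A+h); uv=proj(f,np.c_[c[0]+78.9*np.cos(t),c[1]+78.9*np.sin(t),0*t+62]).astype(np.float32)
        S.append(cv2.remap(g,uv[:,:1],uv[:,1:],cv2.INTER_LINEAR)[:,0])
    S=np.sort(np.array(S),0); sc=S[0]+S[1]; lo=sc if a0 is None else np.where(abs(A-a0)<20,sc,999)
    i=lo.argmin(); j=np.arange(i-12,i+13)%len(A); w=np.clip(sc[j].max()-sc[j],0,None)**2
    return A[i]+((np.arange(-12,13)*.25)*w).sum()/w.sum(), S[:,i]
E
python3 - <<'E'
from h import *
print("test",wheel(dict(np.load("top0.npz")),66))
f=grab_frame("top");print(wheel(f,40))
for a in(20,30,40,50,60,66): print(a,wheel(f,a))
save(f,"top1")
s=read_state();print(s["ee_pos"],s["wrist_force"])
E
```

```text
test (np.float64(66.67596205648648), array([14.056383, 14.233289, 20.810257], dtype=float32))
(np.float64(42.64932929936882), array([17.736008, 28.233215, 52.529205], dtype=float32))
20 (np.float64(-1.6880142739391188), array([31.031414, 45.579086, 47.05774 ], dtype=float32))
30 (np.float64(42.64932929936882), array([17.736008, 28.233215, 52.529205], dtype=float32))
40 (np.float64(42.64932929936882), array([17.736008, 28.233215, 52.529205], dtype=float32))
50 (np.float64(42.64932929936882), array([17.736008, 28.233215, 52.529205], dtype=float32))
60 (np.float64(42.64932929936882), array([17.736008, 28.233215, 52.529205], dtype=float32))
66 (np.float64(81.04851520967954), array([ 33.495636,  43.86502 , 123.98394 ], dtype=float32))
[499.90344929 -27.4566563   65.86665752] [-1.65605904 -1.43448442 12.461281  ]
```

View pics/top1.png

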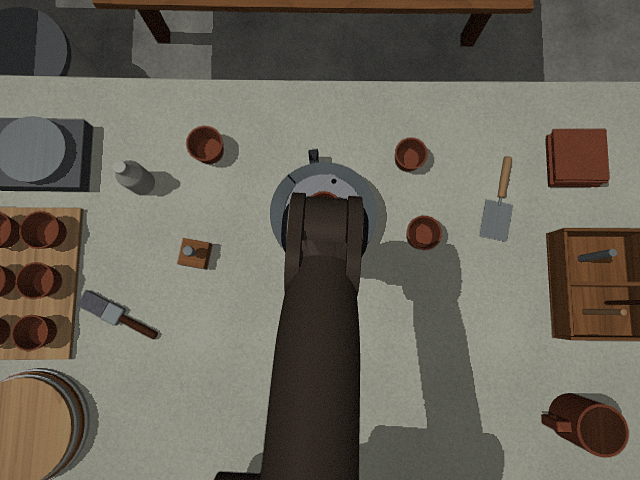

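The picture shows the wheel turned: mark at (291,178), hole at (334,182), angle about 42.5°. It has turned about 24° for 27° of finger arc. I'll carry on dragging.

>>> play_rows(
  series=[
    [0,5.5,0,0,0],
    [-0.4,11.0,0,0,0],
    [-1.0,16.4,0,0,0],
    [-1.9,21.9,0,0,0],
    [-3.1,27.2,0,0,0],
  ],
)

```text
clock: 4.32
ee_pos: [502.9, -1.1, 65.5]
ee_rot: [0.0, 1.0, -0.001, 0.002]
wrist_force: [-0.0, -3.1, 9.2]
finger_gap: 0.001
grasp_force: 4.3
```

>>> play_rows(
  series=[
    [-1.5,5.3,0.3,0,0],
    [-3.2,10.5,0.5,0,0],
    [-5.2,15.6,0.5,0,0],
    [-7.5,20.6,0.6,0,0],
    [-7.5,20.6,0.6,0,0],
  ],
)

```text
clock: 4.73
ee_pos: [511.0, 20.6, 65.2]
ee_rot: [-0.0, 1.0, -0.0, 0.002]
wrist_force: [0.5, 1.5, 11.6]
finger_gap: 0.001
grasp_force: 5.3
```

```bash
python3 - <<'E'
from h import *
f=grab_frame("top");save(f,"top2");c=np.array([603.2,-25.8,62])
g=cv2.cvtColor(f["img"],cv2.COLOR_RGB2GRAY).astype(float)
for a in(0,10,20,30): print(a,wheel(f,a))
# rim scan for the mark at radii 98..116
A=np.arange(0,80,.5)
P=[]
for r in(98,103,108,113):
    t=np.radians(A);uv=proj(f,np.c_[c[0]+r*np.cos(t),c[1]+r*np.sin(t),0*t+62]).astype(np.float32)
    P.append(cv2.remap(g.astype(np.float32),uv[:,:1],uv[:,1:],cv2.INTER_LINEAR)[:,0])
m=np.mean(P,0);print(list(zip(A[m<m.mean()-8],m[m<m.mean()-8].astype(int))),m.mean())
s=read_state();print(s["ee_pos"],s["wrist_force"])
E
```

```text
0 (np.float64(19.103685148954263), array([13.829451, 14.278872, 44.51336 ], dtype=float32))
10 (np.float64(19.103685148954263), array([13.829451, 14.278872, 44.51336 ], dtype=float32))
20 (np.float64(19.103685148954263), array([13.829451, 14.278872, 44.51336 ], dtype=float32))
30 (np.float64(19.103685148954263), array([13.829451, 14.278872, 44.51336 ], dtype=float32))
[(np.float64(17.5), np.int64(51)), (np.float64(18.0), np.int64(23)), (np.float64(18.5), np.int64(8)), (np.float64(19.0), np.int64(12)), (np.float64(19.5), np.int64(30)), (np.float64(20.0), np.int64(55)), (np.float64(58.5), np.int64(57)), (np.float64(59.0), np.int64(52)), (np.float64(59.5), np.int64(48)), (np.float64(60.0), np.int64(43)), (np.float64(60.5), np.int64(38)), (np.float64(61.0), np.int64(35)), (np.float64(61.5), np.int64(32)), (np.float64(62.0), np.int64(27)), (np.float64(62.5), np.int64(26)), (np.float64(63.0), np.int64(28)), (np.float64(63.5), np.int64(30)), (np.float64(64.0), np.int64(30)), (np.float64(64.5), np.int64(31)), (np.float64(65.0), np.int64(32)), (np.float64(65.5), np.int64(33)), (np.float64(66.
[... 321 characters left out ...]
)), (np.float64(71.0), np.int64(36)), (np.float64(71.5), np.int64(37)), (np.float64(72.0), np.int64(37)), (np.float64(72.5), np.int64(38)), (np.float64(73.0), np.int64(38)), (np.float64(73.5), np.int64(39)), (np.float64(74.0), np.int64(39)), (np.float64(74.5), np.int64(40)), (np.float64(75.0), np.int64(41)), (np.float64(75.5), np.int64(41)), (np.float64(76.0), np.int64(42)), (np.float64(76.5), np.int64(41)), (np.float64(77.0), np.int64(41)), (np.float64(77.5), np.int64(41)), (np.float64(78.0), np.int64(42)), (np.float64(78.5), np.int64(42)), (np.float64(79.0), np.int64(43)), (np.float64(79.5), np.int64(44))] 67.37041
[510.98573792  20.55176549  65.27401839] [0.09845061 0.44161987 9.42114905]
```

>>> play_rows(
  series=[
    [-2.5,4.9,0.2,0,0],
    [-5.3,9.6,0.3,0,0],
    [-7.8,13.4,0.3,0,0],
    [-8.8,14.8,0.3,0,0],
    [-8.8,14.8,0.3,0,0],
  ],
)

```text
clock: 5.2
ee_pos: [519.6, 35.0, 65.2]
ee_rot: [-0.0, 1.0, -0.0, 0.002]
wrist_force: [-0.7, -0.8, 12.4]
finger_gap: -0.004
grasp_force: 6.1
```

```bash
cat >> h.py <<'E'
def mark(f,lo,hi):
    c=np.array([603.2,-25.8,62]); g=cv2.cvtColor(f["img"],cv2.COLOR_RGB2GRAY).astype(np.float32)
    A=np.arange(lo,hi,.25); t=np.radians(A); P=[]
    for r in(97,101,105,109,113):
        uv=proj(f,np.c_[c[0]+r*np.cos(t),c[1]+r*np.sin(t),0*t+62]).astype(np.float32); P.append(cv2.remap(g,uv[:,:1],uv[:,1:],cv2.INTER_LINEAR)[:,0])
    m=np.mean(P,0); w=np.clip(np.median(m)-15-m,0,None); return (w*A).sum()/w.sum(), m.min()
E
python3 - <<'E'
from h import *
f=grab_frame("top"); print(wheel(f,10),mark(f,0,25))
s=read_state();print(s["ee_pos"],s["wrist_force"])
E
```

```text
(np.float64(10.593246705987458), array([12.871281, 18.09648 , 48.04485 ], dtype=float32)) (np.float64(10.368027140213318), np.float32(9.113281))
[519.65025506  35.0028363   65.16079161] [-0.66286825 -0.55924021 11.87766891]
```

>>> play_rows(
  series=[
    [-0.3,0.5,0,0,0],
    [-0.6,0.9,0,0,0],
    [-0.6,0.9,0,0,0],
    [-0.6,0.9,-1,0,0],
    [-0.6,0.9,-4,0,0],
  ],
)

```text
clock: 5.67
ee_pos: [518.6, 35.8, 67.2]
ee_rot: [0.0, 1.0, -0.0, 0.0]
wrist_force: [0.9, 0.4, -0.7]
finger_gap: 0.002
grasp_force: 0.0
```

>>> play_rows(
  series=[
    [0,0,-10,0,0],
    [0,0,-30,0,0],
    [12,20,-60,0,0],
    [30,50,-80,0,40],
    [48,80,-90,0,40],
  ],
)

```text
clock: 6.08
ee_pos: [471.0, 116.4, 160.1]
ee_rot: [0.001, 1.0, 0.0, 0.002]
wrist_force: [1.3, 1.5, -0.1]
finger_gap: 0.274
grasp_force: 0.0
```

```bash
python3 - <<'E'
from h import *
f=grab_frame("top"); np.savez("top3.npz",**f); print(wheel(f,10),mark(f,0,25))
g=cv2.cvtColor(f["img"],cv2.COLOR_RGB2GRAY)
H=[]
c=np.array([603.2,-25.8,62])
for h in(60,180,300):
    t=np.radians(wheel(f,10)[0]-.3+h); u=proj(f,c+[78.9*np.cos(t),78.9*np.sin(t),0])[0].round().astype(int); b=blob(g,*u)
    X=ray(f,[b],62)[0]; print(u,b,X.round(1),np.degrees(np.arctan2(X[1]-c[1],X[0]-c[0]))-h)
s=read_state();print(s["ee_pos"],s["finger_gap"])
E
```

```text
(np.float64(10.116640806012402), array([15.511276, 18.757378, 20.356134], dtype=float32)) (np.float64(10.151000069945496), np.float32(9.932032))
[290 201] [np.float64(289.91081593927896), np.float64(200.5839658444023)] [631.8  49.2  62. ] 9.082549846425422
[329 248] [np.float64(329.5534129170493), np.float64(249.85889194980103)] [521.  -40.7  62. ] -349.6892420325405
[350 192] [np.float64(350.5063352826511), np.float64(190.94152046783626)] [655.3 -87.4  62. ] -349.7551875435555
[468.27914286 120.8748194  161.23375921] 0.35719547720103806
```

The wheel stands at about 10.1° with the pointer at about 9.95°, which is good. Next I'll refine the knob position in both views and check the arm-to-camera agreement in the side view.

```bash
python3 - <<'E'
from h import *
f=dict(np.load("top0.npz")); s=dict(np.load("side0.npz"))
def knob(f,u0,v0,u1,v1):
    I=f["img"][v0:v1,u0:u1].astype(int); m=((I[...,0]-I[...,2]<8)&(I.sum(2)>150)).astype(np.uint8)
    n,l,st,ce=cv2.connectedComponentsWithStats(m); return [(st[i].tolist(),(ce[i]+[u0,v0]).round(2).tolist()) for i in range(1,n) if st[i,4]>8]
print("top",knob(f,180,243,199,260)); print("side",knob(s,268,192,284,208))
# rest top corners -> centre via green-brown mask
I=f["img"][230:275,170:220].astype(int); m=(I[...,0]-I[...,2]>25).astype(np.uint8); 
print("rest mask rect",cv2.minAreaRect(np.argwhere(m)[:,::-1].astype(np.float32)+[170,230] if 0 else (np.argwhere(m)[:,::-1]+[170,230]).astype(np.float32)))
# holes by side at start
g=cv2.cvtColor(s["img"],cv2.COLOR_RGB2GRAY); uv=[blob(g,*proj(s,X)[0].round().astype(int),r=4) for X in([681.7,-17,62],[556.4,38.1,62],[571.5,-98.4,62])]
H=ray(s,uv,62); print("side holes",np.array(uv).round(1).tolist(),H.round(1).tolist(),H.mean(0).round(1))
n=grab_frame("side"); st=read_state(); X=st["ee_pos"]; u=proj(n,X)[0]; print("tcp",u,X)
x0,y0=int(u[0])-40,int(u[1])-45; C=cv2.resize(n["img"][y0:y0+60,x0:x0+80,::-1],None,fx=8,fy=8,interpolation=cv2.INTER_CUBIC)
cv2.circle(C,tuple(int(v) for v in (u-[x0,y0]+.5)*8),3,(0,255,0),-1); cv2.imwrite("pics/tcp.png",np.clip(C*1.6,0,255).astype(np.uint8))
E
```

```text
top [([3, 3, 10, 10, 74], [187.38, 250.28])]
side [([3, 4, 7, 4, 22], [274.27, 197.32]), ([4, 12, 6, 4, 11], [274.36, 205.27])]
rest mask rect ((194.09059143066406, 253.01699829101562), (30.284751892089844, 26.783267974853516), 10.619654655456543)
side holes [[372.9, 237.9], [321.0, 238.2], [351.4, 263.7]] [[683.6, -16.0, 62.0], [557.2, 40.9, 62.0], [573.3, -96.4, 62.0]] [604.7 -23.8  62. ]
tcp [277.99642933 199.47515701] [469.46704633 118.92054957 159.82930507]
```

View pics/tcp.png

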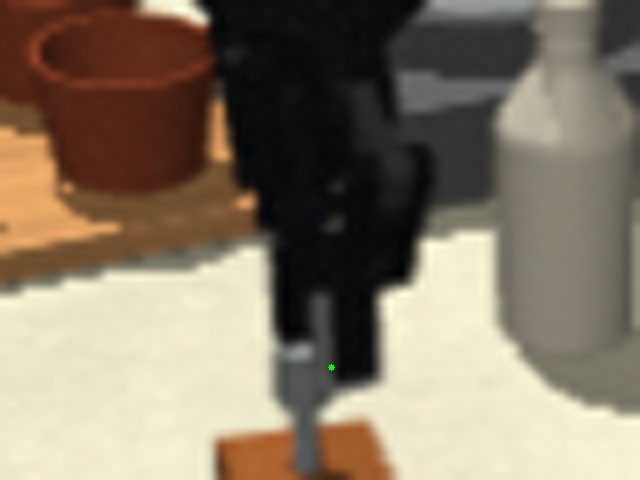

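The fingertips appear around the projected TCP (green dot at (331,367)) to within about 1 px. I'll compare the knob positions from both cameras.

```bash
python3 - <<'E'
from h import *
f=dict(np.load("top0.npz")); s=dict(np.load("side0.npz"))
print(ray(f,[(187.4,250.3)],91),ray(s,[(274.3,197.1)],91))
st=read_state(); print(st["ee_pos"],st["finger_gap"],st["clock"],st["q"])
E
```

```text
[[514.58124229 266.13692591  91.        ]] [[512.19850073 259.04308939  91.        ]]
[469.46704633 118.92054957 159.82930507] 0.44605092295141296 6.1833 [ 2.47335780e-01  5.63720025e-02 -2.72869266e-01  1.23827614e+00
  1.23810129e-03  2.42864304e-01]
```

>>> play_rows(
  series=[
    [-11,38,0,0,44],
    [-22,76,5,0,44],
    [-32,112,12,0,44],
    [-40,138,25,0,44],
    [-43.6,149.7,42,0,44],
  ],
)

```text
clock: 6.6
ee_pos: [515.5, 268.8, 115.0]
ee_rot: [-0.001, 1.0, 0.001, 0.001]
wrist_force: [-1.6, -0.3, 1.1]
finger_gap: 0.51
grasp_force: 0.0
```

>>> play_rows(
  series=[
    [0,0,0,0,44],
    [0,0,14,0,44],
    [0,0,32,0,44],
    [0,0,48,0,44],
    [0,0,55,0,44],
  ],
)

```text
clock: 7.02
ee_pos: [512.9, 263.9, 58.2]
ee_rot: [0.0, 1.0, -0.001, -0.001]
wrist_force: [0.1, -0.9, -0.2]
finger_gap: 0.514
grasp_force: 0.0
```

>>> play_rows(
  series=[
    [0,0,0,0,44],
    [0,0,0,0,36],
    [0,0,0,0,28],
    [0,0,0,0,22],
    [0,0,0,0,19],
  ],
  grip_force=20,
)

```text
clock: 7.43
ee_pos: [514.7, 265.5, 61.3]
ee_rot: [0.0, 1.0, 0.0, 0.001]
wrist_force: [-0.0, -1.4, 3.9]
finger_gap: 0.254
grasp_force: 19.4
```

Gripped: the opening is 21.7 mm and the side load is small. I'll lift and carry the pin to above the lock hole.

>>> play_rows(
  series=[
    [0,0,0,0,18],
    [0,0,-10,0,18],
    [0,0,-30,0,18],
    [0,0,-55,0,18],
    [0,0,-75,0,18],
  ],
  grip_force=40,
)

```text
clock: 7.85
ee_pos: [513.7, 265.8, 136.7]
ee_rot: [-0.0, 1.0, 0.0, -0.0]
wrist_force: [1.3, 0.5, -0.1]
finger_gap: 0.24
grasp_force: 39.3
```

>>> play_rows(
  series=[
    [-1,-20,0,0,18],
    [-2,-54,0,0,18],
    [-4,-89,0,0,18],
    [-5,-124,0,0,18],
    [-6.4,-158,0,0,18],
  ],
)

```text
clock: 8.27
ee_pos: [520.1, 106.5, 135.5]
ee_rot: [-0.001, 1.0, 0.0, 0.0]
wrist_force: [0.7, 0.7, -0.9]
finger_gap: 0.244
grasp_force: 39.4
```

>>> play_rows(
  series=[
    [-1.5,-35,0,0,18],
    [-3,-70,0,0,18],
    [-4,-104,0,0,18],
    [-5,-130,0,0,18],
    [-6,-146.5,0,0,18],
  ],
)

```text
clock: 8.68
ee_pos: [526.2, -41.2, 135.6]
ee_rot: [0.001, 1.0, -0.0, 0.0]
wrist_force: [0.1, 0.5, -0.9]
finger_gap: 0.245
grasp_force: 39.4
```

>>> play_rows(
  series=[
    [0,0,0,0,18],
    [0,0,4,0,18],
    [0,0,8,0,18],
    [0,0,10,0,18],
    [0,0,10,0,18],
  ],
)

```text
clock: 9.1
ee_pos: [525.9, -37.8, 124.1]
ee_rot: [-0.001, 1.0, 0.0, -0.001]
wrist_force: [-0.6, -0.8, -1.8]
finger_gap: 0.24
grasp_force: 39.4
```

```bash
python3 - <<'E'
from h import *
n=grab_frame("side"); st=read_state(); print({k:np.round(st[k],2) for k in("ee_pos","wrist_force","finger_gap","grasp_force","clock")})
f=grab_frame("top"); print(wheel(f,10),mark(f,0,25))
x0,y0=290,190; C=cv2.resize(n["img"][y0:y0+90,x0:x0+115,::-1],None,fx=6,fy=6,interpolation=cv2.INTER_CUBIC)
e=st["ee_pos"]; foot=e+[0,0,18.7-64]
for X,col in((foot,(0,255,0)),((527.1,-38.3,62),(0,0,255)),((foot[0],foot[1],62),(255,255,0))):
    u=proj(n,X)[0]; print(u); cv2.circle(C,tuple(int(v) for v in (u-[x0,y0]+.5)*6),3,col,-1)
cv2.imwrite("pics/pin.png",np.clip(C.astype(float)*1.6,0,255).astype(np.uint8))
E
```

```text
{'ee_pos': array([526.05, -37.88, 124.41]), 'wrist_force': array([ 0.02,  0.47, -0.64]), 'finger_gap': np.float64(0.24), 'grasp_force': np.float64(39.45), 'clock': np.float64(9.15)}
(np.float64(25.53704764224878), array([17.158234, 42.6578  , 46.278683], dtype=float32)) (np.float64(nan), np.float32(19.999218))
[323.7799873  250.47811102]
[324.11680151 256.12921763]
[323.66877825 256.14433944]h.py:31: RuntimeWarning: invalid value encountered in scalar divide
  m=np.mean(P,0); w=np.clip(np.median(m)-15-m,0,None); return (w*A).sum()/w.sum(), m.min()
```

View pics/pin.png

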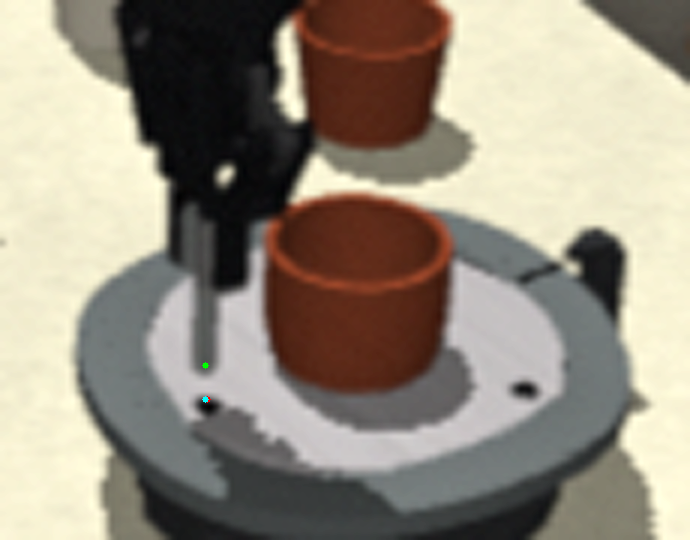

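The pin hangs just above the hole (foot at crop (203,371), hole at (207,404)), and the mark points at the pointer. I'll measure the offset to sub-pixel accuracy.

```bash
python3 - <<'E'
from h import *
n=grab_frame("side"); st=read_state(); g=cv2.cvtColor(n["img"],cv2.COLOR_RGB2GRAY); print(st["ee_pos"])
print(g[246:262,316:334])
foot=st["ee_pos"]+[0,0,18.7-64]; hc=np.array([526.5,-38.9,62])
for d in([0,0,0],[1,0,0],[0,1,0]): print(proj(n,hc+d),proj(n,foot+d), proj(n,foot+[0,0,15]+d))
E
```

```text
[526.36526882 -38.1714672  124.84789927]
[[124 122 122 123 124 116  84  58  55  58  92 125 125 123 122 121 123 123]
 [124 122 120 122 123 115  84  57  55  57  91 125 126 125 124 121 122 121]
 [124 123 121 122 123 114  85  57  53  56  90 124 126 125 125 123 123 121]
 [123 124 123 122 122 113  85  57  54  56  91 124 126 124 124 124 125 125]
 [124 123 122 123 123 115  85  58  54  58  92 123 125 125 124 124 125 125]
 [119 124 123 123 123 116  93  66  60  72 103 123 125 125 125 125 125 126]
 [106 121 122 123 124 123 117  99  88 103 121 123 123 124 125 124 124 125]
 [ 94 118 123 122 124 124 124 123 123 123 123 123 122 123 124 125 125 125]
 [ 83 103 118 121 122 123 123 124 124 124 124 123 122 121 122 124 124 125]
 [ 75  85 104 120 122 122 119 114 115 116 121 124 122 123 123 123 124 125]
 [ 73  76  94 115 121 119  96  61  58  70  97 117 124 124 123 122 124 124]
 [ 71  73  79 100 117 112  76  23  11  15  43  87 114 115 114 118 123 123]
 [ 73  74  74  84 107 119 100  50  18  20  35  56  67  66  68  90 117 123]
 [ 74  74  74  76  93 113 111  88  50  52  59  61  60  60  61  65  95 124]
 [ 74  74  74  74  82  85  69  63  59  60  62  61  61  62  61  63  87 119]
 [ 75  75  74  73  74  70  61  60  61  61  61  61  60  61  61  61  66  91]]
[[324.0094293  256.30789299]] [[323.94780689 250.35993841]] [[324.04780124 245.32118875]]
[[324.36547946 256.21299109]] [[324.30641714 250.2661898 ]] [[324.40869957 245.22839639]]
[[323.83242443 256.10499091]] [[323.76957734 250.15911394]] [[323.86836104 245.12207571]]
```

Offset is about +1 mm in x and negligible in y. I'll descend in stages and watch the force.

>>> play_rows(
  series=[
    [-0.8,0,4,0,18],
    [-0.8,0,9,0,18],
    [-0.8,0,13,0,18],
    [-0.8,0,15,0,18],
    [-0.8,0,15,0,18],
  ],
)

```text
clock: 9.67
ee_pos: [526.7, -38.9, 109.0]
ee_rot: [-0.0, 1.0, 0.0, -0.001]
wrist_force: [-0.3, -0.6, -1.1]
finger_gap: 0.238
grasp_force: 39.4
```

>>> play_rows(
  series=[
    [0,0,1,0,18],
    [0,0,2,0,18],
    [0,0,3,0,18],
    [0,0,4,0,18],
    [0,0,4,0,18],
  ],
)

```text
clock: 10.08
ee_pos: [527.4, -39.4, 106.4]
ee_rot: [0.0, 1.0, -0.001, 0.0]
wrist_force: [-1.3, -1.6, 3.3]
finger_gap: 0.245
grasp_force: 39.9
```

>>> play_rows(
  series=[
    [0.2,-0.2,1,0,18],
    [0.4,-0.3,2,0,18],
    [0.4,-0.3,3,0,18],
    [0.4,-0.3,4,0,18],
    [0.4,-0.3,4,0,18],
  ],
)

```text
clock: 10.5
ee_pos: [526.6, -39.6, 101.5]
ee_rot: [0.0, 1.0, -0.0, -0.0]
wrist_force: [-0.9, -3.9, 0.2]
finger_gap: 0.241
grasp_force: 39.8
```

>>> play_rows(
  series=[
    [0.1,-0.3,0,0,18],
    [0.1,-0.6,2,0,18],
    [0.1,-0.6,4,0,18],
    [0.1,-0.6,6,0,18],
    [0.1,-0.6,6,0,18],
  ],
)

```text
clock: 10.92
ee_pos: [526.4, -39.8, 95.3]
ee_rot: [-0.0, 1.0, 0.0, -0.0]
wrist_force: [-0.5, -2.8, -1.1]
finger_gap: 0.241
grasp_force: 39.8
```

>>> play_rows(
  series=[
    [0,-0.3,1,0,18],
    [0,-0.4,2,0,18],
    [0,-0.4,3,0,18],
    [0,-0.4,4,0,18],
    [0,-0.4,4,0,18],
  ],
)

```text
clock: 11.33
ee_pos: [526.6, -40.1, 91.6]
ee_rot: [-0.0, 1.0, 0.0, -0.0]
wrist_force: [-1.1, -2.5, -1.3]
finger_gap: 0.242
grasp_force: 39.6
```

>>> play_rows(
  series=[
    [0,0,0.7,0,18],
    [0,0,1.4,0,18],
    [0,0,2.1,0,18],
    [0,0,2.8,0,18],
    [0,0,2.8,0,18],
  ],
)

```text
clock: 11.75
ee_pos: [526.7, -40.2, 88.9]
ee_rot: [-0.0, 1.0, 0.0, -0.0]
wrist_force: [-0.7, -1.2, -0.5]
finger_gap: 0.246
grasp_force: 39.6
```

>>> play_rows(
  series=[
    [0,0,1.5,0,18],
    [0,0,3,0,18],
    [0,0,4.5,0,18],
    [0,0,6,0,18],
    [0,0,6,0,18],
  ],
)

```text
clock: 12.17
ee_pos: [526.6, -40.2, 82.7]
ee_rot: [-0.0, 1.0, -0.0, -0.0]
wrist_force: [-0.0, -1.8, -1.1]
finger_gap: 0.243
grasp_force: 39.6
```

>>> play_rows(
  series=[
    [0,0,1.5,0,18],
    [0,0,3,0,18],
    [0,0,4.5,0,18],
    [0,0,6,0,18],
    [0,0,6,0,18],
  ],
)

```text
clock: 12.58
ee_pos: [526.6, -40.3, 76.7]
ee_rot: [-0.0, 1.0, -0.0, -0.0]
wrist_force: [-1.1, -2.8, -0.9]
finger_gap: 0.242
grasp_force: 39.6
```

Free travel, with about 5 mm left. I'll finish slowly.

>>> play_rows(
  series=[
    [0,-0.1,0.8,0,18],
    [0,-0.2,1.6,0,18],
    [0,-0.2,2.4,0,18],
    [0,-0.2,3.2,0,18],
    [0,-0.2,3.2,0,18],
  ],
)

```text
clock: 13.0
ee_pos: [526.7, -40.4, 73.7]
ee_rot: [-0.0, 1.0, -0.0, -0.0]
wrist_force: [-1.5, -2.6, -1.0]
finger_gap: 0.246
grasp_force: 39.6
```

>>> play_rows(
  series=[
    [0,0,0.4,0,18],
    [0,0,0.8,0,18],
    [0,0,1.2,0,18],
    [0,0,1.6,0,18],
    [0,0,1.6,0,18],
  ],
)

```text
clock: 13.42
ee_pos: [526.8, -40.5, 72.4]
ee_rot: [-0.0, 1.0, -0.0, 0.0]
wrist_force: [-1.6, -2.5, 1.5]
finger_gap: 0.241
grasp_force: 39.8
```

>>> play_rows(
  series=[
    [0,0,0.4,0,18],
    [0,0,0.8,0,18],
    [0,0,1.2,0,18],
    [0,0,1.2,0,18],
    [0,0,1.2,0,18],
  ],
)

```text
clock: 13.83
ee_pos: [527.0, -40.5, 72.3]
ee_rot: [-0.0, 1.0, -0.0, 0.001]
wrist_force: [-3.7, -2.6, 8.3]
finger_gap: 0.242
grasp_force: 40.5
```

The pin is seated: TCP 72.3, contact force rising to 8 N. I'll ease off, open and rise straight up.

>>> play_rows(
  series=[
    [0,0,-0.6,0,18],
    [0,0,-1.0,0,24],
    [0,0,-1.0,0,32],
    [0,0,-1.0,0,40],
    [0,0,-1.0,0,44],
  ],
  grip_force=20,
)

```text
clock: 14.25
ee_pos: [526.8, -40.1, 71.9]
ee_rot: [-0.0, 1.0, 0.0, -0.0]
wrist_force: [1.0, 0.2, -0.6]
finger_gap: 0.512
grasp_force: 0.0
```

>>> play_rows(
  series=[
    [0,0,0,0,44],
    [0,0,-6,0,44],
    [0,0,-20,0,44],
    [0,0,-45,0,44],
    [0,0,-80,0,44],
  ],
)

```text
clock: 14.67
ee_pos: [525.0, -40.2, 150.9]
ee_rot: [-0.0, 1.0, 0.0, -0.002]
wrist_force: [1.2, -0.3, 0.5]
finger_gap: 0.517
grasp_force: 0.0
```

>>> play_rows(
  series=[
    [20,0,-30,0,44],
    [45,20,-45,0,44],
    [75,45,-50,0,44],
    [95,75,-50,0,44],
    [105,95,-50,0,44],
  ],
)

```text
clock: 15.08
ee_pos: [419.7, 55.8, 203.6]
ee_rot: [0.0, 1.0, 0.0, 0.001]
wrist_force: [1.1, 0.0, 0.0]
finger_gap: 0.516
grasp_force: 0.0
```

>>> play_rows(
  series=[
    [20,30,0,0,44],
    [40,60,0,0,44],
    [55,85,0,0,44],
    [60,95,0,0,44],
    [60,95,0,0,44],
  ],
)

```text
clock: 15.5
ee_pos: [360.6, 151.3, 202.8]
ee_rot: [-0.002, 1.0, 0.0, 0.0]
wrist_force: [-1.2, 0.2, 0.5]
finger_gap: 0.516
grasp_force: 0.0
```

```bash
python3 - <<'E'
from h import *
n=grab_frame("side"); f=grab_frame("top"); print(wheel(f,10),mark(f,0,25)); st=read_state(); print(st["ee_pos"],st["clock"],st["wrist_force"])
o=np.zeros((560,800,3),np.uint8)
o[:540,:400]=cv2.resize(n["img"][195:285,300:400,::-1],(400,360)).repeat(1,0)[:360].__class__((540,400,3),np.uint8) if 0 else 0
o[:360,:400]=cv2.resize(n["img"][195:285,300:400,::-1],(400,360),interpolation=cv2.INTER_CUBIC)
o[:520,400:]=cv2.resize(f["img"][145:275,275:375,::-1],(400,520),interpolation=cv2.INTER_CUBIC)
cv2.imwrite("pics/end.png",np.clip(o*1.5,0,255).astype(np.uint8))
for r in(0,): print(proj(n,(526.5,-40,102)),proj(f,(526.5,-40,102)))
E
```

```text
(np.float64(9.894933880454028), array([ 17.008617,  19.4731  , 103.9217  ], dtype=float32)) (np.float64(9.94966296574644), np.float32(12.003125))
[361.71900517 149.73908651 202.52130122] 15.6 [0.98990001 0.53253382 0.29480175]
[[324.4765853  243.14421974]] [[329.58327217 245.31867087]]
```

View pics/end.png

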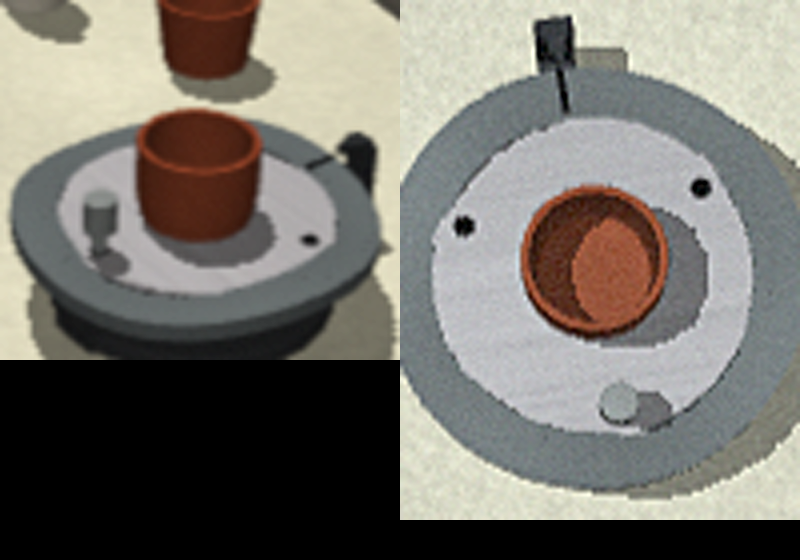

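The mark sits at the pointer (9.9°). The pin stands upright in the hole, its knob top at side-view (325,244), where the fully-home height should appear. The gripper is clear, so I'm handing the job in.

```bash
python3 -c "
from h import *
print(close_job())"
```

```text
the job is handed in; nothing more can be done
None
```

I turned the wheel until the mark faced the pointer (mark and pointer both measured about 9.9°), pushed the locking pin home in the lock hole and let go, then handed the job in at 15.6 s with the gripper clear and the painted pot untouched.

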